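# Lift the last dried scallop out of the sample case with tongs

## Robot

A 6-joint arm with a two-finger parallel gripper is mounted at the origin on the work surface. World frame = base frame: x ahead of the robot, y to its left, z up, the work surface at z = 0. Lengths are in mm, angles in degrees, forces in N, time in s.
With the tool pointing down it reaches from about 300 to 850 mm from the base axis. Payload 4.2 kg.
Tool frame: the origin (TCP) lies between the finger pads; the fingertips stand ahead of it and the grasp point (between the pads) lies 8 mm behind it (env.tip_reach is the x of the fingertips in the tool frame, in mm); x points along the fingers, y is the direction in which the jaws open and shut, and the axes are right-handed (so a half turn about x gives the same grasp; the last joint's range is limited). The gripper opens to 91 mm and grips with 3 to 60 N. Pads are 32 mm wide; open, the fingers measure 118 mm over their backs; the gripper's body (76 mm by 178 mm) begins 60 mm behind the grasp point.
Start: joints at [64.057, 18.312, 89.639, -0, 72.044, -1.146], TCP at [241.167, 521.997, 224.976] pointing down, gripper open.
Joint ranges: [-177.97, 177.97], [-48.28, 115.42], [12.27, 149.76], [-77.06, 257.06], [2.81, 150.46], [-146.56, 146.56]. Speed limits (degrees/s): [147.25, 147.25, 180, 180, 180, 180].

## Interface

Orientations are given as [roll, pitch, yaw] about the fixed x, y, z axes, in that order (R = Rz(yaw) Ry(pitch) Rx(roll)).
In Python, from workcell import env, cams gives the robot as it stands.
- The arm moves only by the tool arm_command, never from a script. Its argument "deltas" is a list of rows, each a list of 3 entries, a list of its own where there are three numbers: the opening, from 0 (shut) to 1 (fully open), then the shift along the world's x, y, z in mm, then the turn about the world's z in rad. A call has 1 to 20 rows; each row is the pose to reach, as a shift and turn from the pose commanded when the call began; what a row does not reach only later rows make up. A row lasts 1/10 s, in which the tool goes at most 50 mm and 8.59 degrees, less where a joint would pass 70% of its speed; a pose out of reach is approached as far as the arm can. A call with a gripper value outside its range is refused whole. The fingers move at their own pace and stop on an object; "grip_force" is the grip in N (left out, the last holds). Time passes only in rows, so rows that repeat a pose let the fingers close. It gives the time, the measured TCP pose, the force and the opening at its end, in the units of the state.
- env.state(): the state, without advancing time (a new reading comes with each control period).
- cams.grab_frame(name): name is "scene" or "top" or "wrist"; returns a dict with "img" (400x640x3 uint8, red, green, blue), "K" (3x3 intrinsics, pixels), "rvec" (rotation vector, rad) and "tvec" (3), from world to camera coordinates, as OpenCV has them. Camera axes: x right, y down, z forward; pixel columns grow to the right and rows downward; lengths in mm; the calibration is good to about 2 mm. A picture is of the moment at which its call begins. There is no depth.
- env.job_done(): hands the job in, once; it reports no verdict.
Trained networks look in a picture, given as the dict that the camera call returned (one of the last four; its "shot" number tells which), for a name from the list of things; names that differ only in an ending like _2 or _b are one class to them, and where a whole thing is asked for, a point or a joint stands for the part that bears it (a point fixed in the world has none). Each returns a list of dicts, best first, with "conf" (0 to 1); they miss things now and then, are a little off and sometimes report something else, mostly with a low value. They report only what shows in the picture. A call takes as long as a camera call.
- cams.silhouettes(picture, name): "region" (400x640 bool, what is visible of it) and "centre" ([column, row] in pixels, amid what is visible of it).
The state is a dict: "time_s": time; "qpos": joint angles; "qvel": joint speeds; "effort": joint torques, N m; "ee_pos": TCP position; "ee_rot": TCP orientation; "force": force on the tool from outside, world axes, zero at the start; "torque": the same for the moment, N m; "gripper_width": finger opening in mm.
Only numpy, scipy, OpenCV 4.12 (cv2) and the standard library are available. Lean on these libraries where they do the work, as an engineer would, in place of code of your own. Each camera call takes 0.05 s, during which the arm holds its last target.

## Task

On the dried-seafood shop counter, swing the clear lid of the sample case fully open until it rests on its stop, then take the spring tongs from their stand and use them to take hold of the dried scallop in the case; never touch the scallop with the hand itself. Lift it out and finish while still holding it up, still, in the closed tongs, at least 15 cm above the counter, with the lid left open: do not put anything down or let go. Leave the jar, the mug and the calculator where they stand.

Things in the scene. Friction and masses are not known exactly. Their poses are not given: they have to be found in the camera images.
- case: Fixed flat wooden case, 150 mm (its x) by 200 mm (its y) outside, walls 38 mm high and 5 mm thick, floor 5 mm thick. Origin: centre of its underside, on the counter; z up, x from the front wall (bar side) to the hinge side. Turned up to 0.3 rad about z.
- lid (a joint): Angle of the case's lid, rad: 0 closed, grows as it opens upward, 1.8 on its stop, leaning back past upright. Clear 6 mm sheet in a wooden frame over the whole case, about 0.2 kg; hinge along the case's y on the rim of its +x side. Damped, no latch or spring: let go before upright (1.57) it falls shut, past about 1.65 it falls gently on to its stop.
- lid_bar (a point): Middle of the lid's pull bar: round steel bar 11 mm thick, 90 mm long along the case's y, 35 mm out from the lid's front edge in the lid's plane (41.5 mm above the counter when shut), on two 8 mm rods 80 mm apart. Pinch it from above, one finger on each side; it turns within the pinch as the lid swings. 185 mm from the hinge line.
- lid_hinge (a point): Point on the lid's hinge line, in the middle of the case's width, at the height of the lid's mid-thickness (41.5 mm above the counter, 75 mm from the case's origin along its +x).
- stand: Fixed steel tongs stand, on either side of the case: base plate 270 by 110 mm, 6 mm thick, and at x = -109 mm in its frame a post 20 by 44 mm, 150 mm high, with 16 mm cheeks above on both sides. The tongs' jaws stand on the plate, their tail block lies on the post between the cheeks. Origin: underside, below the tongs' origin.
- tongs: Steel spring tongs, 270 mm long, 103 g, balanced at its origin, in the stand with tail high and jaws low, arms sloping 35 degrees. Origin: midway between the two black rubber grip pads (70 mm along the arm, 18 mm wide), 99 mm above the counter; x level, from tail to jaws; y across, the way they close; z up. Pinch the pads along y from above at the origin; lift straight up. Tail block 102 behind, 63 above.
- tongs_left: The tongs' arm on their +y side: steel strip 14 mm wide, ending in a jaw plate 34 mm long, 26 mm high, 5 mm thick, level when the tongs' x is level. Origin: the tongs' hinge, 90 mm behind and 63 mm above their origin. Both arms move together, sprung open: about 6 N per side at the pads when open, 9 N when closed to 40 mm; squeezed to 51 mm they are held and still open.
- tongs_right: The same arm on the tongs' -y side, same origin. Sprung open, the pads are 59 mm apart over their outer faces and the jaws 75 mm apart inside; squeezing the pads 1 mm closes the jaws 2.2 mm; at 40 mm over the pads the jaws are parallel and 34 mm apart.
- tongs_tip (a point): Point midway between the centres of the two jaw plates: 106 mm ahead of and 82 mm below the tongs' origin; the jaws' lower edges are 12 mm below it open, 13 mm closed.
- scallop: Dried scallop: an amber stubby cylinder, 34 mm across, 24 mm high, about 30 g, standing on the case's floor, within 20 mm of the case's middle along x and 40 mm along y. Origin: centre of its underside; z its axis.
- jar: Bystander: amber jar, 72 mm across, 110 mm high, on the side of the case where the stand is not. Origin: centre of its underside.
- mug: Bystander: white mug, 76 mm across, 85 mm high. Origin: centre of its underside.
- calculator: Bystander: black desk calculator, 150 by 95 by 18 mm. Origin: centre of its underside.

How it is judged:
By the outcome, as a careful person would: the job done as asked, in the order asked, and still so for the second after the job is handed in, while the arm keeps its last pose, push and grip.
It also fails if it takes over 64 s, if anything falls off the work surface, if the arm or the gripper's body presses on something with over 40 N, if the wrist force passes 120 N, or if a joint passes its speed limit or range.

## Working session

There is one attempt and no reset: what is moved stays moved. The work goes in short steps, Python scripts to look and compute and a tool call to move; the robot and the scene stay as the last step left them, time stands still between calls to the robot, and variables do not carry over. Pictures are saved under pics/ and viewed, and the job is handed in when it is done.

Besides the shell and the picture viewer there is one more tool, called after "Emit:" in YAML: its name, and indented under it one key for each argument. arm_command: Moves the arm, as the interface text tells. Its arguments: {"type":"object","properties":{"deltas":{"type":"array","items":{"type":"array"}},"grip_force":{"type":"number"}},"required":["deltas"]}

```bash
ls; mkdir -p pics; cat > h.py <<'E'
import numpy as np, cv2
from workcell import env, cams
def save(p,n): cv2.imwrite(f'pics/{n}.png',cv2.cvtColor(p['img'],cv2.COLOR_RGB2BGR))
def ray(p,uv):
    R,_=cv2.Rodrigues(np.array(p['rvec'],float)); t=np.array(p['tvec'],float).ravel()
    d=R.T@np.linalg.inv(np.array(p['K']))@np.array([uv[0],uv[1],1.]); c=-R.T@t
    return c,d
def onz(p,uv,z):
    c,d=ray(p,uv); return c+d*(z-c[2])/d[2]
def proj(p,X):
    return cv2.projectPoints(np.array(X,float).reshape(-1,3),np.array(p['rvec'],float),np.array(p['tvec'],float),np.array(p['K'],float),None)[0].reshape(-1,2)
def tri(ps,uvs):
    A=np.zeros((3,3));b=np.zeros(3)
    for p,u in zip(ps,uvs):
        c,d=ray(p,u);d=d/np.linalg.norm(d);M=np.eye(3)-np.outer(d,d);A+=M;b+=M@c
    return np.linalg.solve(A,b)
E
python3 - <<'E'
from h import *
print(env.state(), env.tip_reach)
for n in ['scene','top']:
    p=cams.grab_frame(n); save(p,n+'0'); 
    c,d=ray(p,(320,200)); print(n,c,d)
    for o in ['case','lid','lid_bar','stand','tongs','tongs_left','scallop','jar','mug','calculator']:
        for r in cams.silhouettes(p,o)[:2]:
            print(o,round(r['conf'],2),np.round(r['centre']),r['region'].sum(),np.round(onz(p,r['centre'],41.5 if 'lid' in o else 0)))
E
```

```text
pics
{'time_s': 0.0, 'qpos': array([ 6.40574059e+01,  1.83514625e+01,  8.97067179e+01,  4.03951278e-04,
        7.20446284e+01, -1.14771332e+00]), 'qvel': array([ 0.04854808, -0.03125932, -0.10217158, -0.00913826,  0.10028859,
        0.06392778]), 'effort': array([-1.25843559e-03, -4.12445927e+01, -2.31978571e+01,  7.27015338e-02,
        4.52915090e-02, -1.28211072e-04]), 'ee_pos': array([240.93580672, 521.54284354, 224.11995307]), 'ee_rot': array([ -91.36174711,   89.89719048, -116.15675281]), 'force': array([-0.15890662,  0.24585077,  0.04940936]), 'torque': array([-0.02009839,  0.02096059,  0.03489319]), 'gripper_width': 91.37397437351109} 11.0
scene [1037.88566929   81.71613954  997.96779755] [-0.49185299 -0.06582488 -0.86829849]
case 0.79 [309. 235.] 4096 [597.  -5.   0.]
lid 0.89 [310. 232.] 3613 [606.  -2.  42.]
lid 0.64 [422. 215.] 2834 [491. 314.  42.]
stand 0.85 [424. 215.] 2922 [467. 329.   0.]
tongs 0.62 [439. 185.] 639 [349. 376.   0.]
tongs_left 0.75 [437. 206.] 145 [428. 370.   0.]
scallop 0.23 [307. 233.] 3560 [590. -13.   0.]
jar 0.86 [223. 166.] 773 [ 404. -331.  
[... 180 characters left out ...]
601 1248.37523654] [ 0.17669476  0.00732058 -0.98424179]
case 0.97 [327. 179.] 3546 [619.  -7.   0.]
case 0.47 [233. 148.] 782 [729. 286.   0.]
lid 0.62 [329. 181.] 3593 [603. -13.  42.]
lid_bar 0.79 [326. 182.] 3335 [600.  -3.  42.]
lid_bar 0.55 [201. 234.] 203 [454. 369.  42.]
stand 0.83 [224. 228.] 2643 [473. 311.   0.]
tongs 0.68 [202. 235.] 506 [456. 379.   0.]
tongs_left 0.67 [328. 181.] 3584 [614. -11.   0.]
tongs_left 0.62 [202. 224.] 187 [490. 379.   0.]
scallop 0.28 [232. 151.] 819 [717. 289.   0.]
jar 0.9 [434. 229.] 626 [ 455. -328.    0.]
mug 0.6 [234. 150.] 756 [720. 283.   0.]
calculator 0.96 [415. 140.] 1421 [ 738. -291.    0.]
calculator 0.29 [232. 150.] 736 [723. 289.   0.]
```

```bash
python3 - <<'E'
import cv2
a=cv2.imread('pics/scene0.png');b=cv2.imread('pics/top0.png')
cv2.imwrite('pics/s1.png',cv2.resize(a[130:310,170:490],None,fx=2.5,fy=2.5,interpolation=3))
cv2.imwrite('pics/t1.png',cv2.resize(b[110:290,160:480],None,fx=2.5,fy=2.5,interpolation=3))
E
```

```text
(no output)
```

View pics/s1.png

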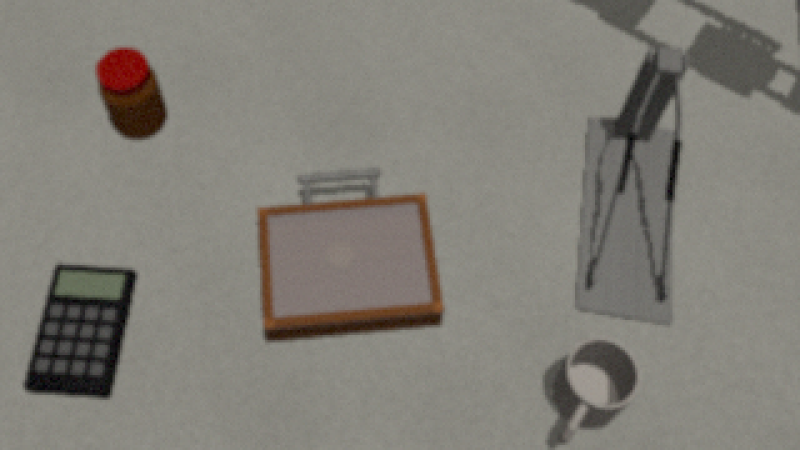

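View pics/t1.png

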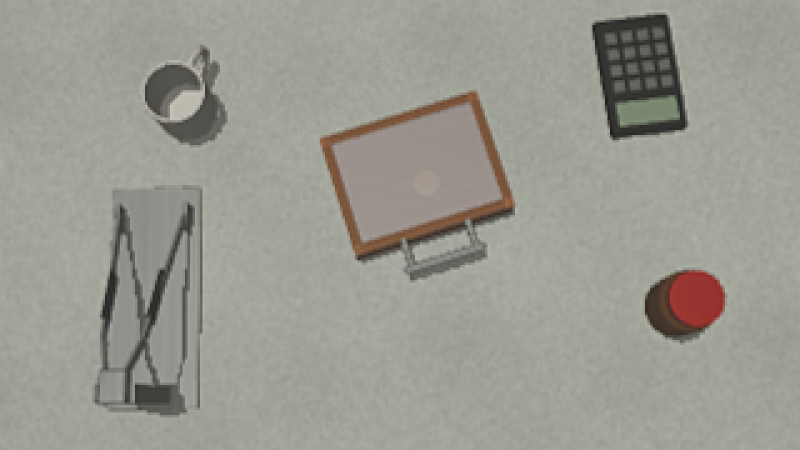

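The pictures show the lid shut, with its frame corners in the top crop at (321,139), (475,92), (514,207) and (360,257). The bar is at about (448,260), and the scallop shows faintly through the lid at (425,182). The tongs stand on the +y side, with jaws at (122,210) and (190,215) and the tail at (113,385).

```bash
python3 - <<'E'
from h import *
b=cv2.imread('pics/top0.png');a=cv2.imread('pics/scene0.png')
cv2.imwrite('pics/t2.png',cv2.resize(b[140:230,280:370],None,fx=6.6,fy=6.6,interpolation=2))
cv2.imwrite('pics/t3.png',cv2.resize(b[180:280,190:250],None,fx=6,fy=6,interpolation=2))
cv2.imwrite('pics/s3.png',cv2.resize(a[140:265,390:450],None,fx=4.8,fy=4.8,interpolation=2))
E
```

```text
(no output)
```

View pics/t2.png

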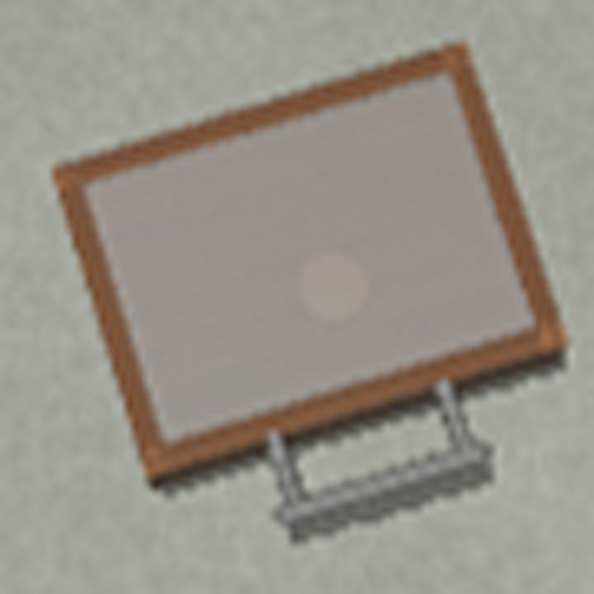

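View pics/t3.png

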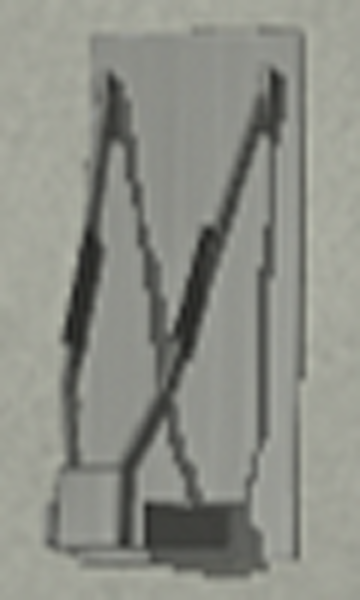

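View pics/s3.png

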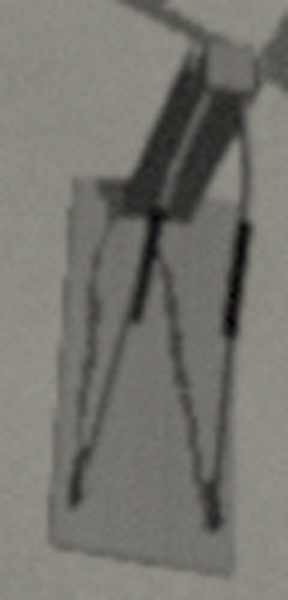

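```bash
python3 - <<'E'
from h import *
from scipy.optimize import least_squares
T=cams.grab_frame('top');S=cams.grab_frame('scene')
t2=lambda x,y:(x/6.6+279.6,y/6.6+139.6)
t3=lambda x,y:(x/6+189.6,y/6+179.6)
s3=lambda x,y:(x/4.8+389.6,y/4.8+139.6)
s1=lambda x,y:(x/2.5+169.7,y/2.5+129.7)
cor=[t2(57,172),t2(464,42),t2(567,338),t2(152,470)]
M=np.array([[75,100,44.5],[75,-100,44.5],[-75,-100,44.5],[-75,100,44.5]])
sc=[s1(426,196),s1(259,209)]; SM=M[[3,2]]
def W(q,M):
    c,s=np.cos(q[2]),np.sin(q[2]); return np.c_[q[0]+c*M[:,0]-s*M[:,1],q[1]+s*M[:,0]+c*M[:,1],M[:,2]]
f=lambda q:np.r_[(proj(T,W(q,M))-cor).ravel(),(proj(S,W(q,SM))-sc).ravel()]
r=least_squares(f,[610,-8,.28]);print('case',r.x,np.round(r.fun,2))
q=r.x
print('bar',W(q,np.array([[-110,0,41.5]])),'hinge',W(q,np.array([[75,0,41.5]])))
print('bar ends px meas',[onz(T,t2(285,515),47),onz(T,t2(490,450),47)])
print('scallop top z29',onz(T,t2(334,286),29), onz(S,s1(341,255),29))
pl=[t3(92,35),t3(303,28),t3(298,558)];ps=[s3(75,178),s3(50,548),s3(232,575)]
PM=np.array([[135,55,6],[135,-55,6],[-135,-55,6]]);PSM=np.array([[-135,-55,6],[135,-55,6],[135,55,6]])
g=lambda q:np.r_[(proj(T,W(q,PM))-pl).ravel(),(proj(S,W(q,PSM))-ps).ravel()]
r=least_squares(g,[460,370,0]);print('stand',r.x,np.round(r.fun,2))
L=tri([T,S],[t3(82,290),s3(238,278)]);R=tri([T,S],[t3(196,292),s3(148,265)])
print('pads',L,R,(L+R)/2)
L=tri([T,S],[t3(113,110),s3(213,508)]);R=tri([T,S],[t3(272,105),s3(75,478)])
print('jaws',L,R,(L+R)/2)
print('tailtop',onz(T,t3(92,505),172))
E
```

```text
case [ 6.11824536e+02 -4.80477126e+00  2.77475264e-01] [-1.14 -1.07  0.14 -0.58  0.2   0.67 -1.1   0.61 -0.54 -0.7  -1.23 -0.1 ]
bar [[506.03202457 -34.93689072  41.5       ]] hinge [[683.95579302  15.73985564  41.5       ]]
bar ends px meas [array([491.72549358,   8.44926774,  47.        ]), array([518.5269231 , -84.03444305,  47.        ])]
scallop top z29 [599.58498614 -16.87894272  29.        ] [600.74650329 -13.6367332   29.        ]
stand [ 4.74067752e+02  3.17427262e+02 -1.22541045e-03] [-0.49 -0.42 -0.21 -0.19 -0.32  0.03 -0.58 -0.37 -0.46 -0.59  0.13  0.27]
pads [463.91377388 343.96158837 105.62459805] [461.98468519 291.94190836 101.65500957] [462.94922953 317.95174836 103.63980381]
jaws [567.74669782 359.03990074   7.6924079 ] [566.5157974  274.65249993  15.62108156] [567.13124761 316.84620034  11.65674473]
tailtop [362.59024423 316.9444673  172.        ]
```

```bash
cat >> h.py <<'E'
from scipy.spatial.transform import Rotation as Ro
def pose():
    s=env.state(); R=Ro.from_euler('xyz',s['ee_rot'],degrees=True).as_matrix()
    print('t %.2f'%s['time_s'],'pos',np.round(s['ee_pos'],1),'x',np.round(R[:,0],3),'y',np.round(R[:,1],3),'yaw_y %.2f'%np.degrees(np.arctan2(R[1,1],R[0,1])),'q',np.round(s['qpos'],1),'F',np.round(s['force'],2),'w %.1f'%s['gripper_width'])
    return s,R
E
python3 -c "
from h import *
pose()"
```

```text
t 1.20 pos [241.1 522.  225. ] x [ 0.  0. -1.] y [0.419 0.908 0.   ] yaw_y 65.20 q [64.1 18.3 89.6 -0.  72.  -1.1] F [-0.73  0.36 -0.75] w 91.2
```

Emit:
arm_command:
  deltas:
    - [1,[20,-40,10],-0.06]
    - [1,[38,-80,20],-0.12]
    - [1,[57,-120,20],-0.18]
    - [1,[76,-160,20],-0.24]
    - [1,[95,-200,20],-0.3]
    - [1,[114,-240,20],-0.37]
    - [1,[133,-280,20],-0.43]
    - [1,[152,-320,20],-0.49]
    - [1,[171,-360,20],-0.55]
    - [1,[190,-400,20],-0.61]
    - [0.8,[209,-440,0],-0.68]
    - [0.6,[228,-480,-20],-0.74]
    - [0.5,[247,-520,-40],-0.8]
    - [0.4,[264.5,-558,-60],-0.86]
    - [0.4,[264.5,-558,-80],-0.86]
    - [0.4,[264.5,-558,-80],-0.86]
    - [0.4,[264.5,-558,-80],-0.86]

```text
time_s: 2.9
ee_pos: [505.5, -35.8, 145.2]
ee_rot: [-135.6, 90.0, 150.3]
force: [-0.3, 0.7, -0.0]
gripper_width: 38.4
```

```bash
python3 - <<'E'
from h import *
pose()
p=cams.grab_frame('wrist');save(p,'w1')
print(proj(p,[[506,-35,41.5],[505.5-40*-.274,-36-40*.962,41.5],[505.5+40*-.274,-36+40*.962,41.5]]))
for n in ['lid_bar','lid','case']:
  for r in cams.silhouettes(p,n)[:2]: print(n,r['conf'],r['centre'],r['region'].sum())
E
```

```text
t 2.90 pos [505.5 -35.8 145.2] x [-0.  0. -1.] y [ 0.962  0.275 -0.   ] yaw_y 15.93 q [ -5.4  16.1 105.3   0.   58.6 -21.3] F [-0.26  0.72 -0.02] w 38.4
[[320.18701515 201.23886015]
 [319.20170325 250.25952141]
 [319.23596846 150.78498415]]
lid_bar 0.68 [464.1, 148.9] 38011
lid 0.6 [466.7, 152.7] 38298
case 0.7 [462.0, 150.0] 39288
case 0.31 [467.8, 152.3] 38644
```

View pics/w1.png

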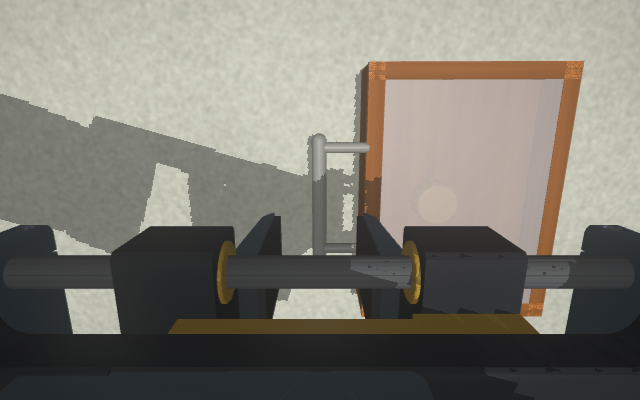

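The wrist picture shows the bar vertical at column 319, with its rods at rows 147 and 247. My projection agrees to within about 2 mm, so I'm descending to pinch it.

Emit:
arm_command:
  deltas:
    - [0.32,[0,0,-20],0]
    - [0.32,[0,0,-45],0]
    - [0.32,[0,0,-70],0]
    - [0.32,[0,0,-90],0]
    - [0.32,[0,0,-105],0]
    - [0.32,[0,0,-111.5],0]
    - [0.32,[0,0,-111.5],0]
    - [0.1,[0,0,-111.5],0]
    - [0,[0,0,-111.5],0]
    - [0,[0,0,-111.5],0]
    - [0,[0,0,-111.5],0]
  grip_force: 15

```text
time_s: 4.2
ee_pos: [505.9, -36.1, 34.3]
ee_rot: [61.5, 89.9, -12.6]
force: [-1.0, -1.0, 5.1]
gripper_width: 10.8
```

```bash
python3 - <<'E'
from h import *
pose()
a=.2775;u=np.array([np.cos(a),np.sin(a)])
for th in np.arange(0,1.81,.1):
    dx=185*(1-np.cos(th));print('%.1f'%th,np.round(dx*u,1),round(185*np.sin(th),1))
E
```

```text
t 4.20 pos [505.9 -36.1  34.3] x [ 0.001 -0.    -1.   ] y [0.962 0.275 0.001] yaw_y 15.94 q [ -5.4  24.  113.   -0.   43.  -21.3] F [-1.03 -1.01  5.11] w 10.8
0.0 [0. 0.] 0.0
0.1 [0.9 0.3] 18.5
0.2 [3.5 1. ] 36.8
0.3 [7.9 2.3] 54.7
0.4 [14.  4.] 72.0
0.5 [21.8  6.2] 88.7
0.6 [31.1  8.9] 104.5
0.7 [41.8 11.9] 119.2
0.8 [54.  15.4] 132.7
0.9 [67.3 19.2] 144.9
1.0 [81.8 23.3] 155.7
1.1 [97.2 27.7] 164.9
1.2 [113.5  32.3] 172.4
1.3 [130.3  37.1] 178.3
1.4 [147.7  42.1] 182.3
1.5 [165.3  47.1] 184.5
1.6 [183.1  52.2] 184.9
1.7 [200.8  57.2] 183.5
1.8 [218.3  62.2] 180.2
```

Gripped at 10.8 mm, which matches the 11 mm bar. I'll swing the lid to about 0.9 rad first.

Emit:
arm_command:
  deltas:
    - [0,[0.3,0.1,9],0]
    - [0,[0.9,0.3,18.5],0]
    - [0,[2,0.6,28],0]
    - [0,[3.5,1,36.8],0]
    - [0,[5.5,1.6,46],0]
    - [0,[7.9,2.3,54.7],0]
    - [0,[10.8,3.1,63.5],0]
    - [0,[14,4,72],0]
    - [0,[17.7,5,80.5],0]
    - [0,[21.8,6.2,88.7],0]
    - [0,[26.3,7.5,96.7],0]
    - [0,[31.1,8.9,104.5],0]
    - [0,[36.3,10.3,112],0]
    - [0,[41.8,11.9,119.2],0]
    - [0,[47.7,13.6,126.1],0]
    - [0,[54,15.4,132.7],0]
    - [0,[60.5,17.2,139],0]
    - [0,[67.3,19.2,144.9],0]

```text
time_s: 6.0
ee_pos: [572.9, -16.8, 177.8]
ee_rot: [-98.6, 89.9, -172.7]
force: [4.2, -0.9, -7.1]
gripper_width: 10.7
```

```bash
python3 -c "
from h import *
pose()"
```

```text
t 6.00 pos [572.9 -16.8 177.8] x [-0.002 -0.    -1.   ] y [ 0.962  0.275 -0.002] yaw_y 15.94 q [ -2.8  20.1  94.   -0.   66.  -18.7] F [ 4.18 -0.88 -7.05] w 10.7
```

Emit:
arm_command:
  deltas:
    - [0,[7.2,2,5.5],0]
    - [0,[14.5,4.1,10.8],0]
    - [0,[22,6.3,15.6],0]
    - [0,[29.9,8.5,20],0]
    - [0,[38,10.8,24],0]
    - [0,[46.2,13.1,27.5],0]
    - [0,[54.5,15.5,30.7],0]
    - [0,[63,17.9,33.4],0]
    - [0,[71.7,20.4,35.7],0]
    - [0,[80.4,22.9,37.4],0]
    - [0,[89.2,25.4,38.7],0]
    - [0,[98,27.9,39.6],0]
    - [0,[106.9,30.4,40.1],0]
    - [0,[115.8,33,40],0]
    - [0,[124.7,35.5,39.5],0]
    - [0,[133.5,38,38.6],0]
    - [0,[144.1,41,36.8],0]
    - [0,[144.1,41,36.8],0]

```text
time_s: 7.8
ee_pos: [718.9, 24.9, 214.8]
ee_rot: [90.1, 89.9, 16.0]
force: [-0.8, 1.4, 1.8]
gripper_width: 10.4
```

```bash
python3 -c "
from h import *
pose()
p=cams.grab_frame('scene');save(p,'s2')"
```

```text
t 7.80 pos [718.9  24.9 214.8] x [ 0.002  0.001 -1.   ] y [0.961 0.275 0.002] yaw_y 15.95 q [  1.1  32.   68.8   0.   79.1 -14.9] F [-0.81  1.36  1.81] w 10.4
```

View pics/s2.png

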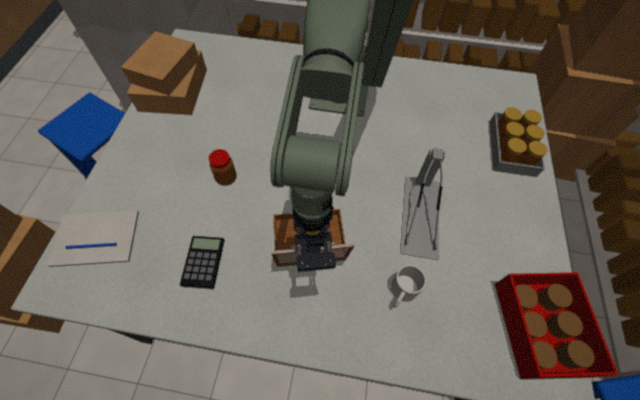

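Emit:
arm_command:
  deltas:
    - [0.35,[0,0,0],0]
    - [0.35,[0,0,0],0]
    - [0.35,[0,0,0],0]
    - [0.35,[0,0,0],0]
    - [0.4,[0,0,15],0]
    - [0.4,[0,0,35],0]
    - [0.4,[0,0,55],0]
    - [0.5,[0,0,55],0]
    - [0.5,[0,0,55],0]

```text
time_s: 8.75
ee_pos: [716.9, 24.1, 270.0]
ee_rot: [58.1, 90.0, -16.0]
force: [0.7, 0.7, -0.8]
gripper_width: 45.5
```

```bash
python3 -c "
from h import *
pose()"
```

```text
t 8.75 pos [716.9  24.1 270. ] x [ 0. -0. -1.] y [0.962 0.274 0.   ] yaw_y 15.92 q [  1.   30.8  63.2  -0.   86.  -14.9] F [ 0.72  0.75 -0.84] w 45.5
```

Emit:
arm_command:
  deltas:
    - [0.6,[-22,25,0],0.1]
    - [0.7,[-45,52,0],0.2]
    - [0.8,[-68,79,0],0.31]
    - [0.9,[-91,106,0],0.42]
    - [1,[-115,133,0],0.53]
    - [1,[-139,160,0],0.64]
    - [1,[-162,187,0],0.75]
    - [1,[-185,214,0],0.86]
    - [1,[-208,241,0],0.97]
    - [1,[-231,268,0],1.08]
    - [1,[-254,294,0],1.19]
    - [1,[-254,294,-20],1.293]
    - [1,[-254,294,-40],1.293]
    - [1,[-254,294,-40],1.293]

```text
time_s: 10.15
ee_pos: [460.6, 317.0, 226.2]
ee_rot: [-146.3, 89.5, -146.2]
force: [-0.1, -0.6, -0.4]
gripper_width: 91.1
```

```bash
python3 - <<'E'
from h import *
pose()
p=cams.grab_frame('wrist');save(p,'w2')
o=np.array([463,318,0])
print(proj(p,[o+[0,29.5,99],o+[0,-29.5,99],o+[106,40,17],o+[106,-40,17]]))
T=cams.grab_frame('top');save(T,'t4')
b=T['img'][110:290,160:480,::-1]
cv2.imwrite('pics/t4c.png',cv2.resize(b,None,fx=2.5,fy=2.5,interpolation=3))
E
```

```text
t 10.15 pos [460.6 317.  226.2] x [-0.007 -0.005 -1.   ] y [-0.001  1.    -0.005] yaw_y 90.05 q [ 33.4  17.1  91.2  -0.   72.1 -56.7] F [-0.07 -0.55 -0.37] w 91.1
[[354.26017772 198.68825486]
 [284.61314333 198.61602567]
 [354.43095534 271.98968294]
 [284.57566637 271.8521374 ]]
```

View pics/w2.png

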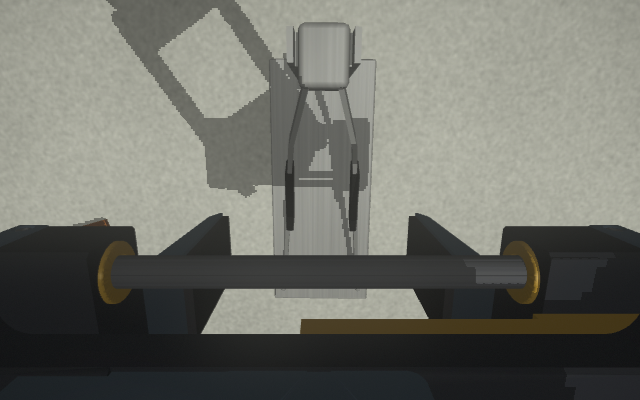

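View pics/t4c.png

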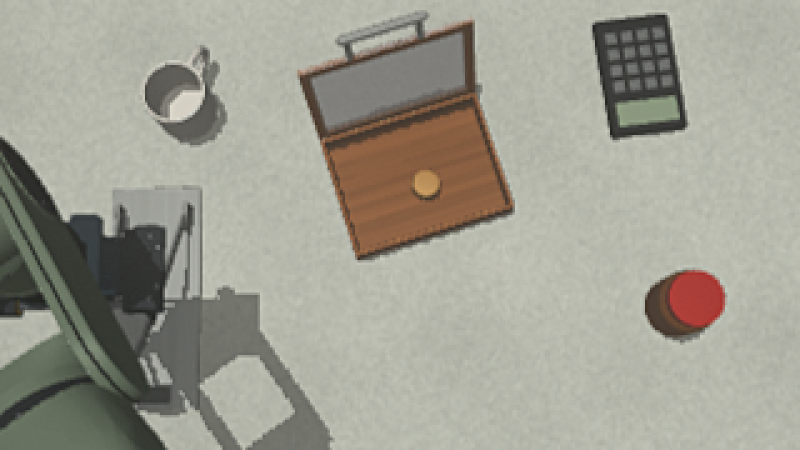

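The lid rests open, leaning back at (390,80) in the crop. The scallop shows clearly at (426,184). The tongs pads in the wrist view are at columns 290 and 354, rows 162–230. I'll re-measure now that the arm has settled.

```bash
python3 - <<'E'
from h import *
pose()
p=cams.grab_frame('wrist');save(p,'w3')
o=np.array([463,318,0])
print(proj(p,[o+[0,29.5,99],o+[0,-29.5,99]]))
g=p['img'].mean(2)
for r in range(160,236,6): 
    c=np.where(g[r,270:375]<62)[0]+270; print(r,c.min() if len(c) else 0,c.max() if len(c) else 0,c[np.r_[True,np.diff(c)>1]] if len(c) else 0)
S=cams.grab_frame('scene'); s1=S
for P in (cams.grab_frame('top'),S):
  for r in cams.silhouettes(P,'scallop')[:2]: print(r['conf'],r['centre'],r['region'].sum(),onz(P,r['centre'],27))
b=S['img'][190:290,250:370,::-1];cv2.imwrite('pics/s4.png',cv2.resize(b,None,fx=5,fy=5,interpolation=2))
cv2.imwrite('pics/w3c.png',cv2.resize(p['img'][140:260,250:400,::-1],None,fx=4,fy=4,interpolation=0))
E
```

```text
t 10.25 pos [462.7 317.9 229.4] x [-0.002 -0.001 -1.   ] y [ 0.     1.    -0.001] yaw_y 90.00 q [ 33.3  17.   90.9   0.   72.2 -56.7] F [ 0.65  0.22 -0.41] w 91.2
[[352.46011138 194.61907867]
 [283.39073825 194.6656224 ]]
160 285 355 [285 291 349 355]
166 284 356 [284 291 349 355]
172 284 356 [284 348]
178 284 356 [284 348]
184 284 356 [284 348]
190 285 355 [285 348]
196 285 355 [285 348]
202 285 354 [285 347]
208 285 354 [285 347]
214 285 354 [285 347]
220 285 353 [285 348]
226 349 353 [349]
232 0 0 0
0.64 [329.1, 182.3] 93 [602.09313407 -13.61758211  27.        ]
0.17 [201.8, 261.5] 1826 [ 740.66565551 -281.72058465   27.        ]
```

View pics/s4.png

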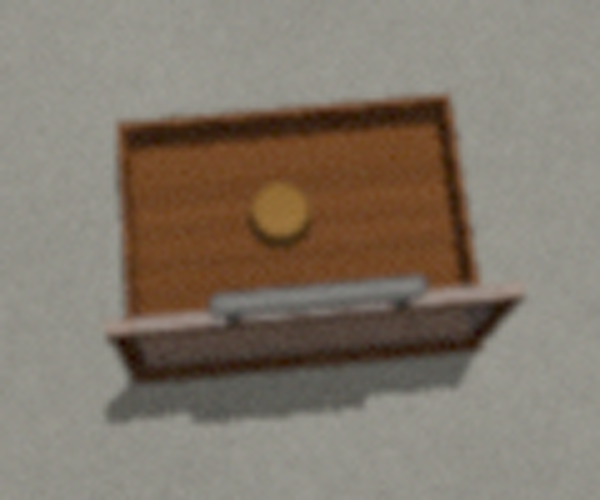

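View pics/w3c.png

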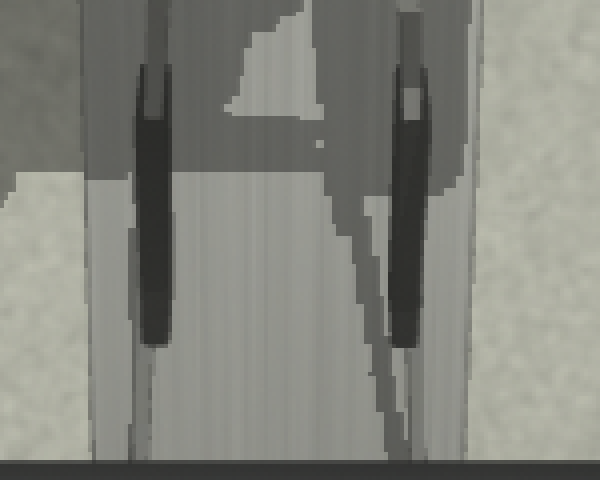

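Pads' midline is at column 320, against 318 predicted, so the tongs are at about (463, 319). Descending.

Emit:
arm_command:
  deltas:
    - [1,[0,1,-20],0]
    - [1,[0,1,-45],0]
    - [1,[0,1,-70],0]
    - [1,[0,1,-95],0]
    - [1,[0,1,-115],0]
    - [1,[0,1,-130],0]
    - [1,[0,1,-139],0]
    - [1,[0,1,-139],0]
    - [0.7,[0,1,-139],0]
    - [0.62,[0,1,-139],0]
    - [0.58,[0,1,-139],0]
    - [0.55,[0,1,-139],0]
    - [0.55,[0,1,-139],0]
    - [0.55,[0,1,-139],0]
  grip_force: 25

```text
time_s: 11.9
ee_pos: [463.5, 319.3, 91.6]
ee_rot: [24.9, 89.9, 24.9]
force: [1.0, -0.4, 2.1]
gripper_width: 50.5
```

```bash
python3 - <<'E'
from h import *
pose()
p=cams.grab_frame('wrist');save(p,'w4')
E
```

```text
t 11.90 pos [463.5 319.3  91.6] x [ 0.001  0.    -1.   ] y [-0.  1.  0.] yaw_y 90.02 q [ 33.4  23.9 102.1  -0.   54.  -56.6] F [ 0.98 -0.38  2.14] w 50.5
```

View pics/w4.png

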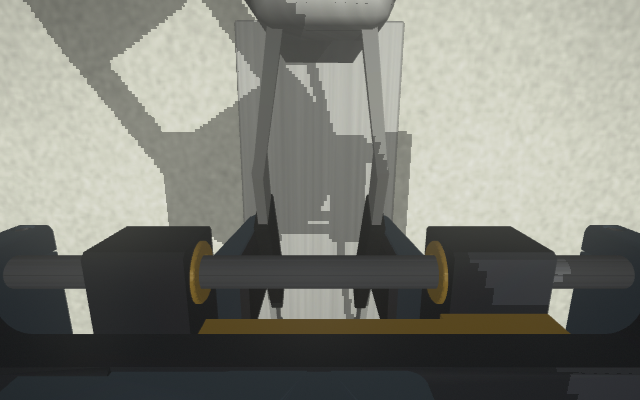

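The pads are pinched at 50.5 mm with both fingers on them. Lifting straight up.

Emit:
arm_command:
  deltas:
    - [0.55,[0,0,5],0]
    - [0.55,[0,0,15],0]
    - [0.55,[0,0,30],0]
    - [0.55,[0,0,45],0]
    - [0.55,[0,0,65],0]
    - [0.55,[0,0,85],0]
    - [0.55,[0,0,105],0]
    - [0.55,[0,0,125],0]
    - [0.55,[0,0,140],0]
    - [0.55,[0,0,150],0]
    - [0.55,[0,0,150],0]

```text
time_s: 13.05
ee_pos: [463.5, 319.6, 242.9]
ee_rot: [37.3, 89.8, 37.3]
force: [0.1, 0.1, -1.6]
gripper_width: 50.6
```

```bash
python3 - <<'E'
from h import *
pose()
p=cams.grab_frame('scene');save(p,'s5')
cv2.imwrite('pics/s5c.png',cv2.resize(p['img'][90:310,230:490,::-1],None,fx=2.7,fy=2.7,interpolation=2))
s4=lambda x,y:(x/5+249.6,y/5+189.6)
print(onz(p,s4(280,208),29))
T=cams.grab_frame('top');save(T,'t5')
cv2.imwrite('pics/t5c.png',cv2.resize(T['img'][140:220,280:370,::-1],None,fx=6.6,fy=6.6,interpolation=2))
E
```

```text
t 13.05 pos [463.5 319.6 242.9] x [ 0.002  0.002 -1.   ] y [-0.     1.     0.002] yaw_y 90.01 q [ 33.4  16.5  89.6   0.   73.7 -56.6] F [ 0.08  0.13 -1.64] w 50.6
[599.44083168 -15.36364321  29.        ]
```

View pics/s5c.png

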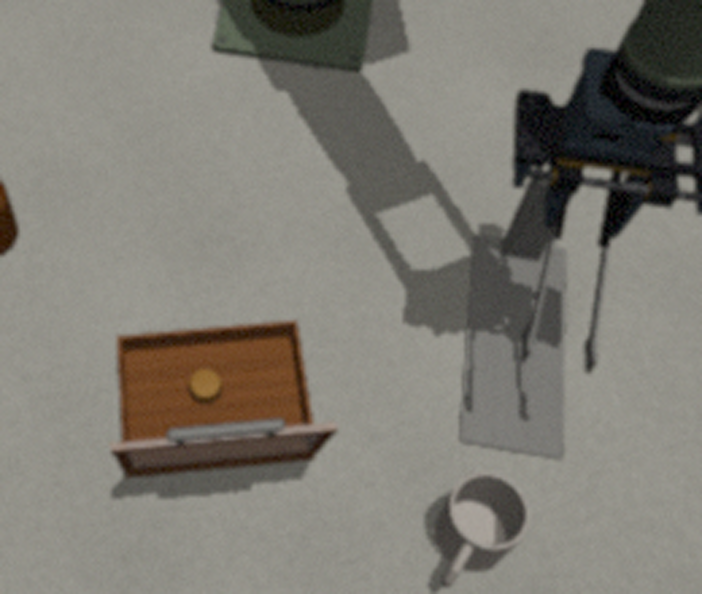

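View pics/t5c.png

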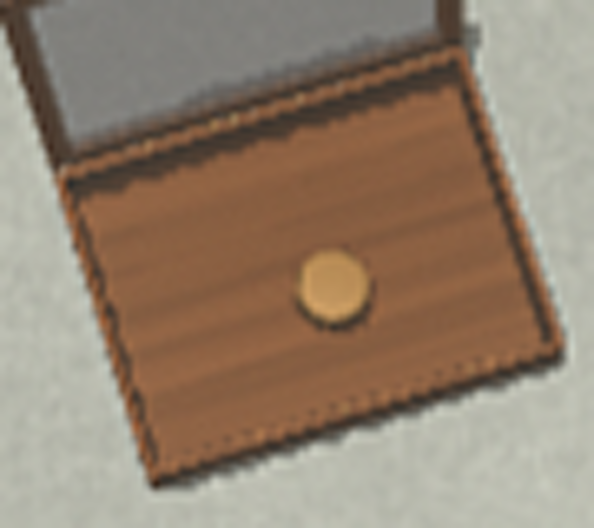

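The tongs hang level and open from the gripper, with jaws at (590,355) and (524,345) in the crop. The scallop is at (334,285) in the top crop, i.e. world (599.5,-16). Moving above the case.

Emit:
arm_command:
  deltas:
    - [0.55,[1,-8,0],0]
    - [0.55,[2,-22,0],0.01]
    - [0.55,[4,-40,0],0.03]
    - [0.55,[6,-62,0],0.05]
    - [0.55,[8,-86,0],0.07]
    - [0.55,[10,-110,0],0.09]
    - [0.55,[13,-135,0],0.11]
    - [0.55,[16,-160,0],0.13]
    - [0.55,[18,-185,0],0.15]
    - [0.55,[20,-210,0],0.17]
    - [0.55,[22,-235,0],0.19]
    - [0.55,[24,-260,0],0.21]
    - [0.55,[27,-285,0],0.23]
    - [0.55,[29,-308,0],0.25]
    - [0.55,[31,-328,0],0.265]
    - [0.55,[32.5,-345,0],0.2775]
    - [0.55,[33.5,-357,0],0.2775]
    - [0.55,[34,-363,0],0.2775]
    - [0.55,[34,-364.5,0],0.2775]
    - [0.55,[34,-364.5,0],0.2775]

```text
time_s: 15.15
ee_pos: [496.9, -45.0, 241.0]
ee_rot: [119.6, 90.0, 135.5]
force: [0.7, 0.2, -0.8]
gripper_width: 50.4
```

```bash
python3 - <<'E'
from h import *
s,R=pose()
for n in ('scene','top','wrist'):
    p=cams.grab_frame(n);save(p,n+'6')
    a=.2775;c,q=np.cos(a),np.sin(a)
    o=s['ee_pos']+[0,0,8]
    X=[o+[106*c-q*w,106*q+c*w,-82] for w in(29,-29)]+[[599.5,-16,29]]
    print(n,np.round(proj(p,X),1))
    if n!='wrist':
        x0,y0=(250,180) if n=='scene' else (270,130)
        cv2.imwrite(f'pics/{n}6c.png',cv2.resize(p['img'][y0:y0+100,x0:x0+120,::-1],None,fx=6,fy=6,interpolation=2))
E
```

```text
t 15.15 pos [496.9 -45.  241. ] x [-0.001  0.001 -1.   ] y [-0.274  0.962  0.001] yaw_y 105.91 q [  -6.5   10.8   97.6    0.    71.6 -112.4] F [ 0.67  0.19 -0.79] w 50.4
scene [[315.9 207.4]
 [293.5 209.3]
 [305.4 231.2]]
top [[320.3 175.3]
 [340.7 169. ]
 [329.9 183. ]]
wrist [[354.5 344.1]
 [279.2 344.1]
 [317.1 267.6]]
```

View pics/scene6c.png

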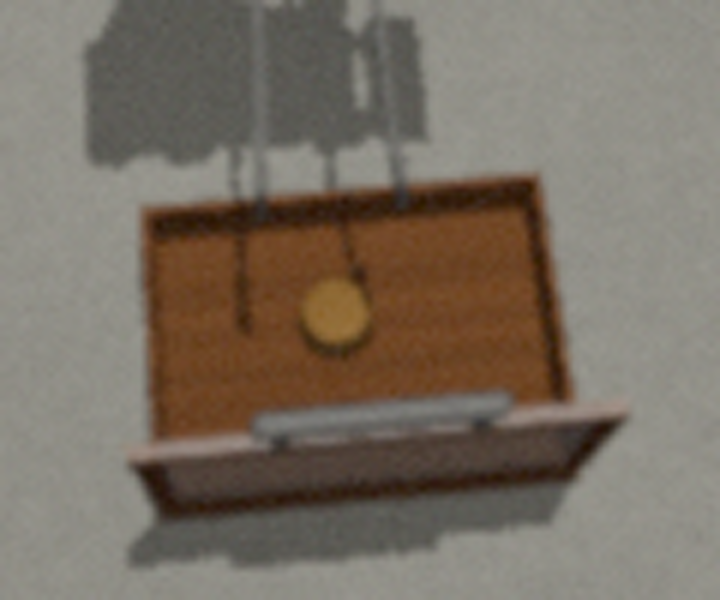

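View pics/top6c.png

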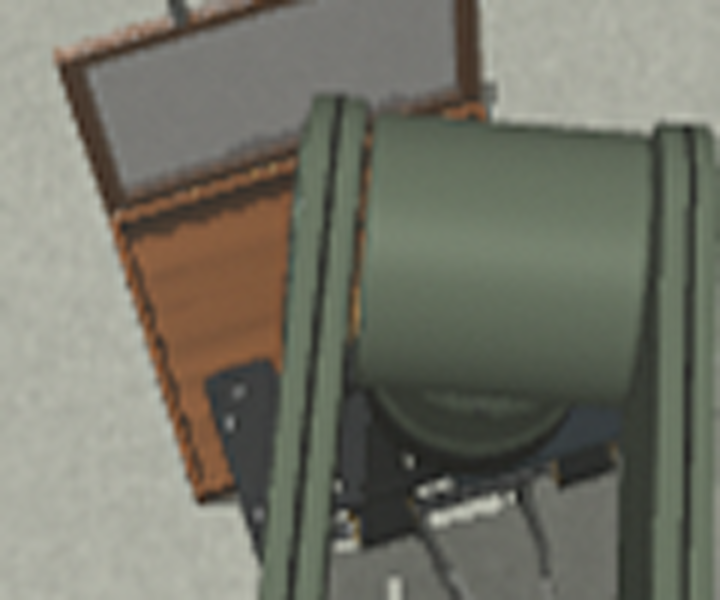

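View pics/wrist6.png

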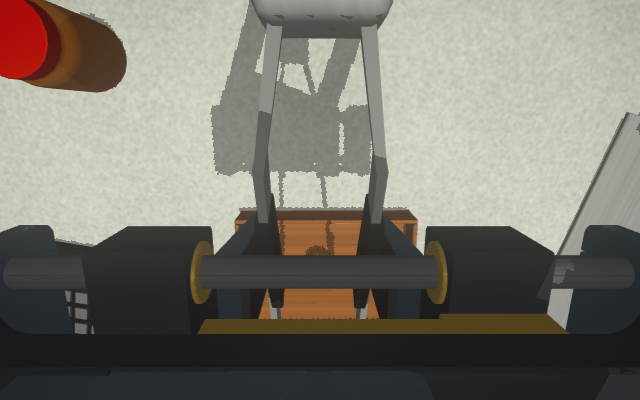

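```bash
python3 - <<'E'
from h import *
im=cv2.imread('pics/scene6.png')
cv2.imwrite('pics/s6d.png',cv2.resize(im[190:245,280:330],None,fx=11,fy=11,interpolation=0))
s=env.state();p=cams.grab_frame('scene')
a=.2775;c,q=np.cos(a),np.sin(a);o=s['ee_pos']+[0,0,8]
for w in(29,-29):
  for x in(-17,0,17):
    for z in(13,0,-12): print(w,x,z,np.round((proj(p,o+[(106+x)*c-q*w,(106+x)*q+c*w,-82+z])[0]-[279.5,189.5])*11))
E
```

```text
29 -17 13 [394. 107.]
29 -17 0 [394. 135.]
29 -17 -12 [393. 159.]
29 0 13 [402. 171.]
29 0 0 [401. 197.]
29 0 -12 [401. 222.]
29 17 13 [409. 235.]
29 17 0 [409. 261.]
29 17 -12 [408. 285.]
-29 -17 13 [147. 128.]
-29 -17 0 [150. 155.]
-29 -17 -12 [152. 180.]
-29 0 13 [152. 192.]
-29 0 0 [155. 219.]
-29 0 -12 [157. 243.]
-29 17 13 [158. 257.]
-29 17 0 [160. 283.]
-29 17 -12 [162. 306.]
```

View pics/s6d.png

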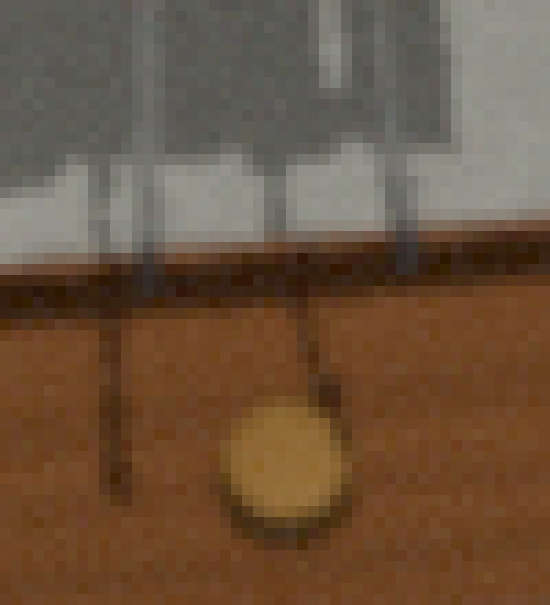

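Emit:
arm_command:
  deltas:
    - [0.55,[0,0,-10],0]
    - [0.55,[0,0,-25],0]
    - [0.55,[0,0,-40],0]
    - [0.55,[0,0,-55],0]
    - [0.55,[0,0,-70],0]
    - [0.55,[0,0,-85],0]
    - [0.55,[0,0,-95],0]
    - [0.55,[0,0,-100],0]
    - [0.55,[0,0,-100],0]

```text
time_s: 16.25
ee_pos: [496.7, -45.1, 140.5]
ee_rot: [153.3, 89.9, 169.3]
force: [0.4, -0.8, -1.3]
gripper_width: 50.4
```

```bash
cat > j.py <<'E'
from h import *
import sys
s,R=pose()
p=cams.grab_frame('scene');n=sys.argv[1];save(p,n+'full')
cv2.imwrite(f'pics/{n}.png',cv2.resize(p['img'][190:245,280:330,::-1],None,fx=11,fy=11,interpolation=0))
y=R[:,1];x=np.array([y[1],-y[0],0]);o=s['ee_pos']+[0,0,7.5]
for w in(29,-29):
    for X,z in((-17,13),(17,13),(17,-12)): print(w,X,z,np.round((proj(p,o+(106+X)*x+w*y+[0,0,-82+z])[0]-[279.5,189.5])*11))
print('scallop top',(proj(p,[599.5,-16,29])-[279.5,189.5])*11)
E
python3 j.py j1
```

```text
t 16.25 pos [496.7 -45.1 140.5] x [-0.001  0.    -1.   ] y [-0.274  0.962  0.001] yaw_y 105.92 q [  -6.5   15.7  106.7    0.    57.7 -112.4] F [ 0.37 -0.82 -1.33] w 50.4
29 -17 13 [389. 303.]
29 17 13 [403. 423.]
29 17 -12 [402. 464.]
-29 -17 13 [163. 323.]
-29 17 13 [173. 443.]
-29 17 -12 [177. 485.]
scallop top [[284.69113527 458.50873714]]
```

View pics/j1.png

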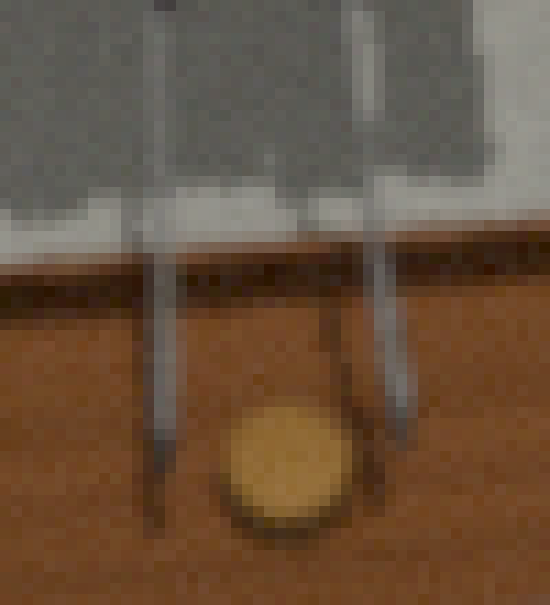

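Jaw ends sit at (400,440) and (160,468), with the scallop at (287,460) between them. The tongs appear about 3 mm back and 1.5 mm to −y, so I'll correct that while descending.

Emit:
arm_command:
  deltas:
    - [0.55,[1,1,-5],0]
    - [0.55,[2.5,2.2,-12],0]
    - [0.55,[2.5,2.2,-20],0]
    - [0.55,[2.5,2.2,-28],0]
    - [0.55,[2.5,2.2,-35],0]
    - [0.55,[2.5,2.2,-40],0]
    - [0.55,[2.5,2.2,-43],0]
    - [0.55,[2.5,2.2,-44],0]
    - [0.55,[2.5,2.2,-44],0]

```text
time_s: 17.2
ee_pos: [499.6, -43.1, 97.2]
ee_rot: [20.6, 90.0, 36.5]
force: [0.7, 0.1, -1.5]
gripper_width: 50.1
```

```bash
python3 j.py j2
```

```text
t 17.20 pos [499.6 -43.1  97.2] x [ 0.  0. -1.] y [-0.274  0.962  0.   ] yaw_y 105.91 q [  -6.2   18.8  109.7    0.    51.6 -112.2] F [ 0.73  0.13 -1.53] w 50.1
29 -17 13 [393. 388.]
29 17 13 [407. 505.]
29 17 -12 [406. 544.]
-29 -17 13 [175. 408.]
-29 17 13 [185. 525.]
-29 17 -12 [188. 564.]
scallop top [[284.69113527 458.50873714]]
```

View pics/j2.png

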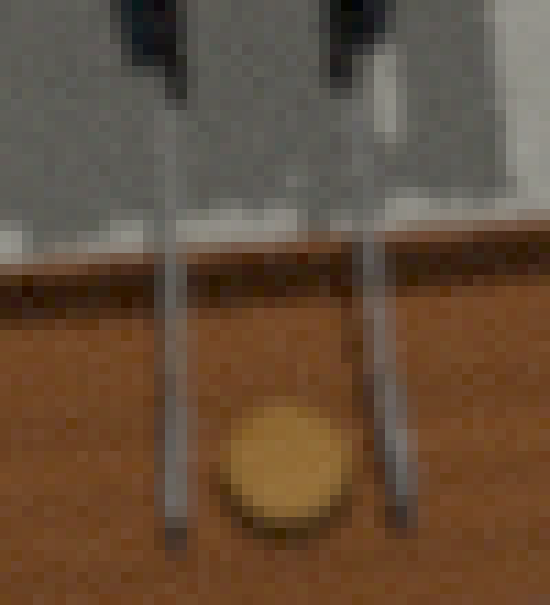

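The scallop (287,465) sits centred between the jaws (188 and 388). I'll nudge forward 3 mm and close.

Emit:
arm_command:
  deltas:
    - [0.55,[1.5,0.4,0],0]
    - [0.55,[2.9,0.8,0],0]
    - [0.53,[2.9,0.8,0],0]
    - [0.51,[2.9,0.8,0],0]
    - [0.49,[2.9,0.8,0],0]
    - [0.47,[2.9,0.8,0],0]
    - [0.45,[2.9,0.8,0],0]
    - [0.43,[2.9,0.8,0],0]
    - [0.41,[2.9,0.8,0],0]
    - [0.39,[2.9,0.8,0],0]
    - [0.37,[2.9,0.8,0],0]
    - [0.35,[2.9,0.8,0],0]
    - [0.33,[2.9,0.8,0],0]
    - [0.3,[2.9,0.8,0],0]
    - [0.3,[2.9,0.8,0],0]
    - [0.3,[2.9,0.8,0],0]
  grip_force: 28

```text
time_s: 18.85
ee_pos: [502.5, -42.3, 97.2]
ee_rot: [101.7, 90.0, 117.6]
force: [-0.3, 1.1, -1.1]
gripper_width: 40.5
```

```bash
python3 j.py j3
```

```text
t 18.85 pos [502.5 -42.3  97.2] x [-0.  0. -1.] y [-0.274  0.962  0.   ] yaw_y 105.91 q [  -6.1   19.   109.3    0.    51.7 -112. ] F [-0.25  1.1  -1.07] w 40.5
29 -17 13 [395. 398.]
29 17 13 [408. 516.]
29 17 -12 [407. 554.]
-29 -17 13 [176. 418.]
-29 17 13 [186. 536.]
-29 17 -12 [189. 574.]
scallop top [[284.69113527 458.50873714]]
```

View pics/j3.png

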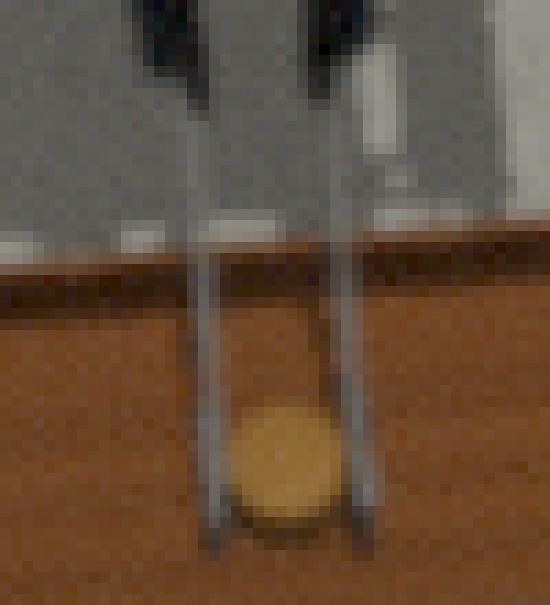

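Scallop is between the jaws and the pads stopped at 40.5 mm, matching a 34 mm hold. Lifting gently.

Emit:
arm_command:
  deltas:
    - [0.3,[0,0,2],0]
    - [0.3,[0,0,6],0]
    - [0.3,[0,0,12],0]
    - [0.3,[0,0,20],0]
    - [0.3,[0,0,30],0]
    - [0.3,[0,0,40],0]
    - [0.3,[0,0,52],0]
    - [0.3,[0,0,64],0]
    - [0.3,[0,0,76],0]
    - [0.3,[0,0,88],0]
    - [0.3,[0,0,100],0]
    - [0.3,[0,0,112],0]
    - [0.3,[0,0,124],0]
    - [0.3,[0,0,136],0]
    - [0.3,[0,0,148],0]
    - [0.3,[0,0,160],0]
    - [0.3,[0,0,172],0]
    - [0.3,[0,0,184],0]
    - [0.3,[0,0,194],0]
    - [0.3,[0,0,200],0]

```text
time_s: 20.9
ee_pos: [502.8, -42.3, 298.4]
ee_rot: [-18.9, 89.9, -2.9]
force: [0.2, -0.7, -2.3]
gripper_width: 41.0
```

Emit:
arm_command:
  deltas:
    - [0.3,[0,0,0],0]
    - [0.3,[0,0,0],0]
    - [0.3,[0,0,0],0]
    - [0.3,[0,0,0],0]
    - [0.3,[0,0,0],0]
    - [0.3,[0,0,0],0]
    - [0.3,[0,0,0],0]
    - [0.3,[0,0,0],0]

```text
time_s: 21.7
ee_pos: [502.5, -42.3, 297.1]
ee_rot: [111.1, 90.0, 127.0]
force: [0.3, 1.6, -1.5]
gripper_width: 40.9
```

```bash
python3 - <<'E'
from h import *
s,R=pose()
p=cams.grab_frame('scene');save(p,'end')
print('pred scallop',proj(p,[601,-13,221]))
cv2.imwrite('pics/endc.png',cv2.resize(p['img'][100:290,190:440,::-1],None,fx=3.1,fy=3.1,interpolation=2))
E
```

```text
t 21.70 pos [502.5 -42.3 297.1] x [-0.  0. -1.] y [-0.274  0.962  0.   ] yaw_y 105.91 q [  -6.1    9.6   91.     0.    79.3 -112. ] F [ 0.31  1.6  -1.48] w 40.9
pred scallop [[305.36602331 198.84547764]]
```

View pics/endc.png

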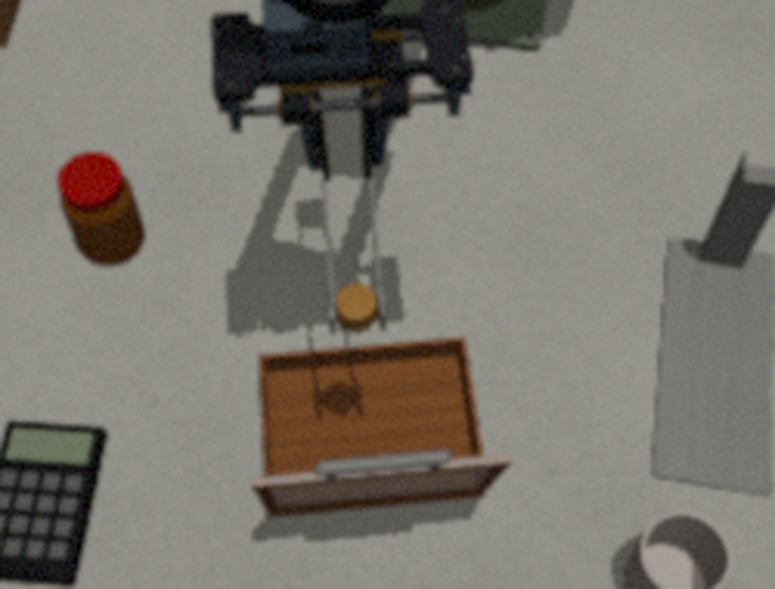

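The scallop is at (356,303) in the crop, i.e. pixel (304.8,197.7), and the predicted held position was (305.4,198.8). The lid is still open, and the jar, mug and calculator haven't moved. Handing in.

```bash
python3 -c "
from h import *
print(env.job_done()); pose()"
```

```text
the job is handed in; nothing more can be done
None
the job is handed in; nothing more can be done
```

I swung the lid open to its stop, took the tongs from the stand, and used them to grip the scallop and lift it out. The job was handed in at about 22 s, with the arm still holding the scallop up.

- **Scallop:** in the last picture it sits between the closed jaws, within about 1 px of where it should be at that height. Its underside is roughly 20 cm above the counter. The finger opening stayed steady at about 41 mm, with 28 N commanded grip.
- **Lid:** I let go at about 1.77 rad, just short of the stop, and the later pictures show it leaning back past upright.
- **Bystanders:** the jar, mug and calculator stand where they were.
- **Forces:** the readings after each move stayed below about 9 N. These are end-of-move values, so short peaks in between would not show.

**Disagreement:** the jaws appeared about 3–5 mm further back than my estimate of how the tongs sat in the grip. I corrected for most of that before closing them. I could not take a reading after handing in, so the final second is not checked.

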